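# Rack the cooled weld pieces for checking, newest first

## Task

Four welded test pieces have cooled in the order they were made, in a row on the pads of the cooling rack. Stand each of them in a pocket of the empty checking rack in the reverse order, so that the piece at the robot's left end of the cooling rack goes to the right end of the checking rack, and so on along the row. Keep them upright, flat on the pocket floor, and leave the angle offcut beside the cooling rack where it is.

Things in the scene. Friction and masses are not known exactly. Their poses are not given: they have to be found in the camera images.
- pipe_mid (a point): Piece of round steel pipe standing on end: 42 mm outside diameter, 80 mm tall, 3 mm wall, open at the top, the widest round one. Loose, about 240 g. This point is at its centre, half-way up, z up.
- square_mid (a point): Piece of square steel tube standing on end: 40 x 40 mm outside, 70 mm tall, 3 mm wall, open at the top; x and y are square to its faces. Loose, about 240 g. This point is at its centre, half-way up, z up.
- beam_mid (a point): Piece of steel I-beam standing on end: its two outer flange faces are 44 mm apart along its x, each flange 40 mm wide along y and 6 mm thick, joined by a 6 mm web along x; 76 mm tall. Loose, about 330 g. This point is at its centre, half-way up, z up.
- stub_mid (a point): Narrow steel pipe, 27 mm outside diameter, open at the top, welded upright on the middle of a 46 x 46 x 8 mm base plate; 72 mm tall in all; x and y are square to the plate. Loose, about 230 g. This point is at its centre, half-way up, z up.
- check_rack: The empty checking rack, fixed: a grey metal tray with bright aluminium walls, 80 mm (x) by 305 mm (y), with one row of four open pockets. Origin under its centre on the table, x away from the robot, y along the row to the robot's left, z up. Pocket centres at y = +112.5, +37.5, -37.5 and -112.5 mm, x = 0; each is 70 mm square inside, its floor 4 mm above the table, with walls 5 mm thick that end 10 mm above the table.
- cool_rack: The cooling rack, fixed: a flat steel plate 80 mm (x) by 320 mm (y), 6 mm thick, carrying four heat pads in a row, centres at y = +112.5, +37.5, -37.5 and -112.5 mm, x = 0, on which the four pieces stand at the start. Origin under its centre on the table, x away from the robot, y along the row to the robot's left.
- pad_pipe: Off-white square heat pad, 60 x 60 x 6 mm, fixed on the cooling rack, on which the round pipe stands at the start. Origin at the centre of its underside, 6 mm above the table (its top is 12 mm above the table); x away from the robot, y along the row to the robot's left.
- pad_square: Off-white square heat pad, 60 x 60 x 6 mm, fixed on the cooling rack, on which the square tube stands at the start. Origin at the centre of its underside, 6 mm above the table (its top is 12 mm above the table); x away from the robot, y along the row to the robot's left.
- pad_beam: Off-white square heat pad, 60 x 60 x 6 mm, fixed on the cooling rack, on which the I-beam stands at the start. Origin at the centre of its underside, 6 mm above the table (its top is 12 mm above the table); x away from the robot, y along the row to the robot's left.
- pad_stub: Off-white square heat pad, 60 x 60 x 6 mm, fixed on the cooling rack, on which the narrow pipe on a plate stands at the start. Origin at the centre of its underside, 6 mm above the table (its top is 12 mm above the table); x away from the robot, y along the row to the robot's left.
- angle_mid (a point): Bystander: offcut of dark steel angle (L-shaped section), about 40 x 40 mm, 60 mm tall, standing loose on the table by one end of the cooling rack. Not one of the four weld pieces; leave it. This point is at its centre, half-way up, z up.
Not all that is in view belongs to the job. What is shaped like the part that bears beam_mid but blue is not meant. What is shaped like the part that bears stub_mid but green or turquoise is not meant.

How it is judged (in metres and radians):
At the end, for the whole second after the job is handed in: All four pieces stand upright (within 0.1 rad) and at rest in the checking rack, flat on the pocket floors (height within 4 mm), each within 16 mm along and across the row of the centre of its own pocket, in the reverse of the left-to-right order in which their pads lie on the cooling rack (((y of pad_pipe in the frame of cool_rack between 0.1025 and 0.1225 m and y of pipe_mid in the frame of check_rack between -0.1285 and -0.0965 m) or (y of pad_pipe in the frame of cool_rack between 0.0275 and 0.0475 m and y of pipe_mid in the frame of check_rack between -0.0535 and -0.0215 m) or (y of pad_pipe in the frame of cool_rack between -0.0475 and -0.0275 m and y of pipe_mid in the frame of check_rack between 0.0215 and 0.0535 m) or (y of pad_pipe in the frame of cool_rack between -0.1225 and -0.1025 m and y of pipe_mid in the frame of check_rack between 0.0965 and 0.1285 m)) and x of pipe_mid in the frame of check_rack between -0.016 and 0.016 m and z of pipe_mid in the frame of check_rack between 0.04 and 0.048 m and angle between each of pipe_mid, square_mid, beam_mid, stub_mid's own z axis and vertical below 0.1 rad and linear speed of each of pipe, square, beam, stub below 0.02 m/s and ((y of pad_square in the frame of cool_rack between 0.1025 and 0.1225 m and y of square_mid in the frame of check_rack between -0.1285 and -0.0965 m) or (y of pad_square in the frame of cool_rack between 0.0275 and 0.0475 m and y of square_mid in the frame of check_rack between -0.0535 and -0.0215 m) or (y of pad_square in the frame of cool_rack between -0.0475 and -0.0275 m and y of square_mid in the frame of check_rack between 0.0215 and 0.0535 m) or (y of pad_square in the frame of cool_rack between -0.1225 and -0.1025 m and y of square_mid in the frame of check_rack between 0.0965 and 0.1285 m)) and x of square_mid in the frame of check_rack between -0.016 and 0.016 m and z of square_mid in the frame of check_rack between 0.035 and 0.043 m and ((y of pad_beam in the frame of cool_rack between 0.1025 and 0.1225 m and y of beam_mid in the frame of check_rack between -0.1285 and -0.0965 m) or (y of pad_beam in the frame of cool_rack between 0.0275 and 0.0475 m and y of beam_mid in the frame of check_rack between -0.0535 and -0.0215 m) or (y of pad_beam in the frame of cool_rack between -0.0475 and -0.0275 m and y of beam_mid in the frame of check_rack between 0.0215 and 0.0535 m) or (y of pad_beam in the frame of cool_rack between -0.1225 and -0.1025 m and y of beam_mid in the frame of check_rack between 0.0965 and 0.1285 m)) and x of beam_mid in the frame of check_rack between -0.016 and 0.016 m and z of beam_mid in the frame of check_rack between 0.038 and 0.046 m and ((y of pad_stub in the frame of cool_rack between 0.1025 and 0.1225 m and y of stub_mid in the frame of check_rack between -0.1285 and -0.0965 m) or (y of pad_stub in the frame of cool_rack between 0.0275 and 0.0475 m and y of stub_mid in the frame of check_rack between -0.0535 and -0.0215 m) or (y of pad_stub in the frame of cool_rack between -0.0475 and -0.0275 m and y of stub_mid in the frame of check_rack between 0.0215 and 0.0535 m) or (y of pad_stub in the frame of cool_rack between -0.1225 and -0.1025 m and y of stub_mid in the frame of check_rack between 0.0965 and 0.1285 m)) and x of stub_mid in the frame of check_rack between -0.016 and 0.016 m and z of stub_mid in the frame of check_rack between 0.036 and 0.044 m); the robot touches nothing.
It fails at once if the round pipe is tipped over (angle between pipe_mid's own z axis and vertical above 0.6 rad).
It fails at once if the square tube is tipped over (angle between square_mid's own z axis and vertical above 0.6 rad).
It fails at once if the I-beam is tipped over (angle between beam_mid's own z axis and vertical above 0.6 rad).
It fails at once if the narrow pipe on its plate is tipped over (angle between stub_mid's own z axis and vertical above 0.6 rad).
It fails at once if the angle offcut is pushed away or carried off (distance of angle_mid from where it was at the start of the episode above 0.03 m).
It also fails if it takes over 125 s, if anything falls off the work surface, if the arm or the gripper's body presses on something with over 40 N, if the wrist force passes 120 N, or if a joint passes its speed limit or range.

## Robot

A 6-joint arm with a two-finger parallel gripper is mounted at the origin on the work surface. World frame = base frame: x ahead of the robot, y to its left, z up, the work surface at z = 0. Lengths are in mm, angles in rad, forces in N, time in s.
With the tool pointing down it reaches from about 425 to 950 mm from the base axis. Payload 14.7 kg.
Tool frame: the origin (TCP) lies midway between the tips of the shut fingers; the grasp point (between the pads) lies 19 mm behind it (robot.grip_depth is the z of the grasp point in the tool frame, in mm); z points along the fingers, y is the direction in which the jaws open and shut (so a half turn about z gives the same grasp; the last joint's range is limited). The gripper opens to 85 mm and grips with 20 to 120 N. Pads are 22 mm wide; open, the fingers measure 114 mm over their backs; the gripper's body (76 mm by 85 mm) begins 54 mm behind the grasp point. The pads swing forward as they close: fully open they stand 13 mm farther back than shut.
Start: joints at [-1.386, 0.48, 1.596, -0, 1.065, -0.047], TCP at [149.341, -632.605, 231.297] pointing down, gripper open.
Joint ranges: [-2.75, 2.75], [-0.82, 2.05], [0.23, 2.67], [-1.56, 4.7], [0.09, 2.69], [-2.92, 2.92]. Speed limits (rad/s): [1.89, 1.89, 2.39, 3.01, 3.01, 3.01].

## Interface

Orientations are given as [roll, pitch, yaw] about the fixed x, y, z axes, in that order (R = Rz(yaw) Ry(pitch) Rx(roll)).
In Python, from rig import robot gives the robot as it stands.
- The arm moves only by the tool jog_arm, never from a script. Its argument "moves" is a list of rows, each a list of 7 numbers: the shift along the tool's x, y, z in m, then the turn, a rotation vector about the tool's x, y, z in rad, then the opening, from 0 (shut) to 1 (fully open). A call has exactly 5 rows; each row shifts and turns the pose as measured when the row begins, along the tool's axes as they then stand; what a row does not reach is not made up. A row lasts 1/10 s, in which the tool goes at most 50 mm and 8.59 degrees, less where a joint would pass 70% of its speed; a pose out of reach is approached as far as the arm can. A call is refused whole if a number of a shift passes 0.05 or a number of a turn 0.15, either way. A call with a gripper value outside its range is refused whole. The fingers move at their own pace and stop on an object; "force" is the grip in N (left out, the last holds). Time passes only in rows, so rows that do not move let the fingers close, or fill a call up. It gives the time, the measured TCP pose, the force and the opening at its end, in the units of the state.
- robot.sense(): the state, without advancing time (a new reading comes with each control period).
- robot.camera(name): name is "scene" or "top" or "wrist"; returns (picture, depth): 420x560x3 uint8, blue, green, red; 420x560 float32, mm along the optical axis (not along the pixel's ray), 0 where there is no reading.
- robot.camera_params(name): a dict with "fx", "fy", "cx", "cy" (pixels), "position" and "attitude" of the camera in the world. Camera axes: x right, y down, z forward; pixel columns grow to the right and rows downward; lengths in mm; the calibration is good to about 2 mm. A picture is of the moment at which its call begins: read the wrist's pose just before it. camera_params takes no time and is no camera call; for the wrist camera it gives the pose at the moment of the call.
- robot.finish_job(): hands the job in, once; it reports no verdict.
The state is a dict: "time": time; "joints": joint angles; "qvel": joint speeds; "joint_efforts": joint torques, N m; "position": TCP position; "orientation": TCP orientation; "force": force on the tool from outside, world axes, zero at the start; "ft_torque": the same for the moment, N m; "opening": opening from 0.0 (shut) to 1.0 (fully open).
Only numpy, scipy, OpenCV 4.12 (cv2) and the standard library are available. Lean on these libraries where they do the work, as an engineer would, in place of code of your own. Each camera call takes 0.05 s, during which the arm holds its last target.

## Working session

There is one attempt and no reset: what is moved stays moved. The work goes in short steps, Python scripts to look and compute and a tool call to move; the robot and the scene stay as the last step left them, time stands still between calls to the robot, and variables do not carry over. Pictures are saved under pics/ and viewed, and the job is handed in when it is done.

Besides the shell and the picture viewer there is one more tool, called after ">>>" by a JSON object that holds its "name" and its "arguments". jog_arm: Moves the arm, as the interface text tells. Its arguments: {"type":"object","properties":{"moves":{"type":"array"},"force":{"type":"number"}},"required":["moves"]}

```bash
ls; mkdir -p pics; python3 - <<'E'
from rig import robot
import cv2,numpy as np
print(robot.sense())
for n in ["scene","top"]:
    p,d=robot.camera(n); cv2.imwrite(f"pics/{n}0.png",p); np.savez(f"{n}0.npz",p=p,d=d)
    print(n,robot.camera_params(n),(d>0).mean())
E
```

```text
pics
{'time': 0.0, 'joints': array([-1.38561429e+00,  4.80878118e-01,  1.59686798e+00,  1.97527566e-05,
        1.06511024e+00, -4.66340806e-02]), 'qvel': array([ 0.00012414,  0.00068618,  0.00018366, -0.00058126, -0.00012855,
       -0.00074418]), 'joint_efforts': array([ 1.88274134e-03, -9.50643468e+01, -4.30185556e+01,  3.56448700e-04,
        1.24539129e-02,  9.63862522e-05]), 'position': array([ 149.26264976, -632.2007012 ,  230.64456   ]), 'orientation': array([-3.14033114e+00, -7.61592966e-05,  2.31806490e-01]), 'force': array([-0.84932665,  0.65427231,  0.04551875]), 'ft_torque': array([ 0.02009268, -0.04558168,  0.01281126]), 'opening': 1.000417843648171}
scene {'fx': 546.2937497988007, 'fy': 546.2937497988007, 'cx': 282.1636428044685, 'cy': 205.08206973627347, 'position': array([1197.14665139,  648.72862647,  985.25227387]), 'attitude': array([-2.35808485, -0.01098946,  2.27170634])} 0.9959311224489796
top {'fx': 476.0491989214128, 'fy': 476.0491989214128, 'cx': 273.4334593044503, 'cy': 215.72504442682083, 'position': array([391.69304725,  63.84700582, 975.97219866]), 'attitude': array([-3.01660863, -0.00378929, -1.58460005])} 0.9959651360544217
```

View pics/scene0.png

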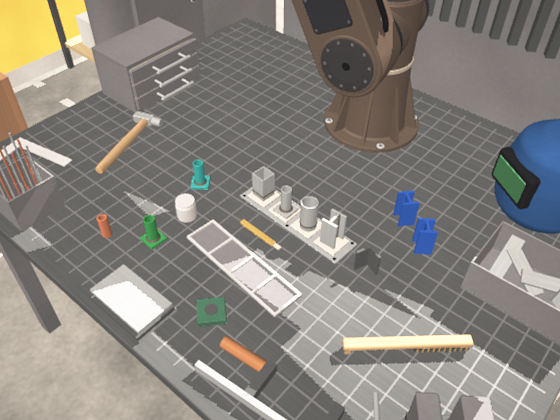

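View pics/top0.png

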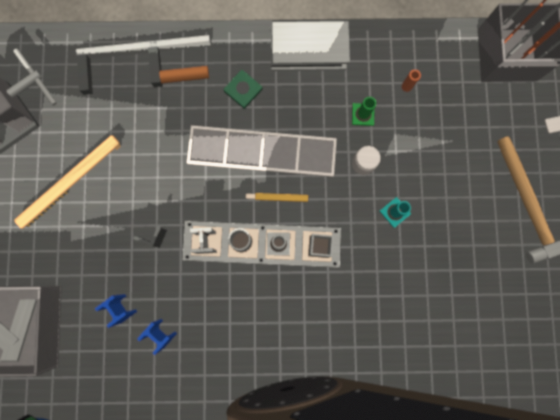

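The top view (right = −y, up = +x) shows, from the robot's left on the cooling rack: I-beam (203,240), round pipe (240,240), stub (279,243) and square tube (321,245). The angle offcut is at (158,237), and the check rack spans (188..336, 127..173). The look-alikes are the blue beams (115,310) and (155,336), and the green and turquoise stubs (365,110) and (396,211). None of these is on the rack or steel-coloured.

```bash
cat > h.py <<'E'
import numpy as np,cv2
from scipy.spatial.transform import Rotation as R
from rig import robot
def Rm(a): return R.from_euler('xyz',a).as_matrix()
def ray(c,u,v):
    d=np.stack([(np.asarray(u,float)-c['cx'])/c['fx'],(np.asarray(v,float)-c['cy'])/c['fy'],np.ones_like(np.asarray(u,float))],-1)
    return d@Rm(c['attitude']).T
def plane(c,u,v,z):
    d=ray(c,u,v); p=c['position']
    return p+d*((z-p[2])/d[...,2])[...,None]
def cloud(c,d):
    v,u=np.mgrid[:d.shape[0],:d.shape[1]]
    return c['position']+ray(c,u,v)*d[...,None]
def proj(c,P):
    q=(np.atleast_2d(P)-c['position'])@Rm(c['attitude'])
    return np.c_[q[:,0]/q[:,2]*c['fx']+c['cx'],q[:,1]/q[:,2]*c['fy']+c['cy']]
E
python3 - <<'E'
from h import *
for n,(x0,y0,x1,y1) in {"top":(130,110,350,280),"scene":(180,150,400,320)}.items():
    f=np.load(f"{n}0.npz"); c=robot.camera_params(n)
    p,d=f['p'],f['d']
    cv2.imwrite(f"pics/{n}_crop.png",cv2.resize(p[y0:y1,x0:x1],None,fx=3.5,fy=3.5,interpolation=cv2.INTER_CUBIC))
    W=cloud(c,d); z=W[...,2]
    t=np.zeros(z.shape,bool); t[y0:y1,x0:x1]=1
    print(n,"table z",np.median(z[t]))
    m=((z>60)&(z<110)&t).astype(np.uint8)
    k,l,s,ce=cv2.connectedComponentsWithStats(m)
    for i in range(1,k):
        if s[i,4]>20:
            q=W[l==i]; print(s[i],q.min(0).round(),q.max(0).round(),np.median(q,0).round())
E
```

```text
top table z 1.302756347090849
[190 227  24  26 277] [438. 174.  62.] [483. 216.  93.] [463. 193.  87.]
[228 228  23  23 168] [440. 103.  60.] [481. 144.  95.] [462. 125.  91.]
[310 233  24  24 197] [427. -53.  61.] [470.  -9.  86.] [449. -32.  81.]
[272 234  14  15  82] [443.  38.  61.] [469.  62.  87.] [457.  51.  83.]
[145 240  10   6  25] [453. 289.  60.] [463. 306.  63.] [459. 297.  61.]
scene table z 1.5950102063657141
[193 160  11  11  90] [ 507. -204.   60.] [ 537. -174.   76.] [ 522. -188.   68.]
[252 167  23  22 293] [429. -54.  60.] [474.  -5.  88.] [451. -28.  75.]
[281 186  11  16 146] [444.  37.  60.] [473.  65.  88.] [461.  52.  76.]
[301 196  18  23 333] [441. 104.  60.] [487. 147.  97.] [465. 125.  80.]
[321 209  26  28 376] [438. 174.  60.] [488. 217.  93.] [469. 198.  80.]
[357 247  13   7  23] [463. 280.  60.] [491. 295.  63.] [478. 287.  61.]
```

View pics/top_crop.png

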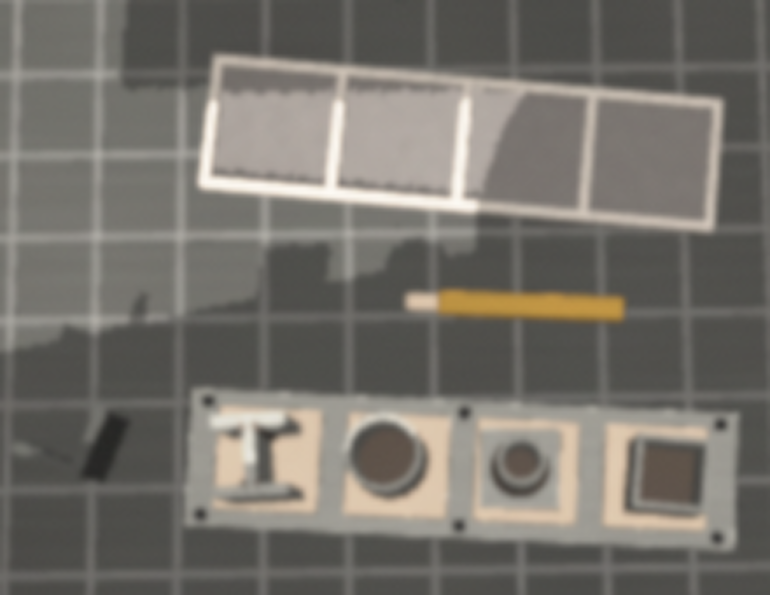

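View pics/scene_crop.png

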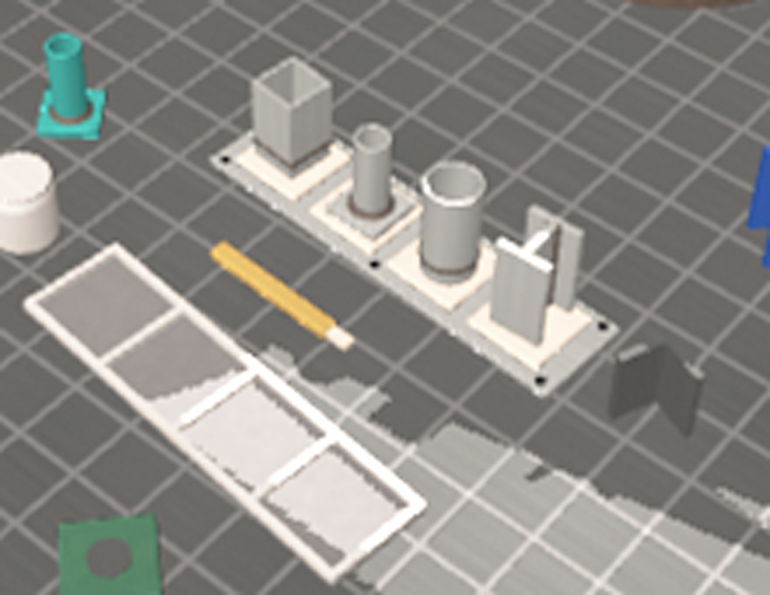

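The crops confirm the four plain-steel pieces on the off-white pads, with the coloured look-alikes off the rack. Next I compute both racks' corners from the two views.

```bash
python3 - <<'E'
from h import *
ct,cs=robot.camera_params("top"),robot.camera_params("scene")
def f(c,pts,ox,oy,z):
    P=np.array(pts)/3.5+[ox,oy]-0.35
    W=plane(c,P[:,0],P[:,1],z); e=[np.linalg.norm(W[i]-W[(i+1)%4]) for i in range(4)]
    a=(W[0]+W[3]-W[1]-W[2])  # left minus right
    print(W[:,:2].round(1).tolist(),"c",W.mean(0).round(1),"edges",np.round(e,1),"yaw",np.arctan2(-a[0],a[1]).round(3)); return P
# order: far-left(+x,+y), far-right, near-right, near-left
T1=f(ct,[(192,389),(738,412),(732,549),(186,525)],130,110,6)
S1=f(cs,[(543,392),(212,158),(293,95),(620,328)],180,150,6)
T2=f(ct,[(213,55),(722,98),(713,231),(199,187)],130,110,10)
S2=f(cs,[(331,581),(26,302),(118,245),(427,504)],180,150,10)
# two-view heights
for A,B in((T1,S1),(T2,S2)):
  for a,b in zip(A,B):
    d1,d2=ray(ct,*a),ray(cs,*b); p1,p2=ct['position'],cs['position']
    s=np.linalg.lstsq(np.c_[d1,-d2],p2-p1,rcond=None)[0]
    q1,q2=p1+d1*s[0],p2+d2*s[1]; print(((q1+q2)/2).round(1),np.linalg.norm(q1-q2).round(1))
E
```

```text
[[505.5, 240.9], [487.6, -78.6], [408.0, -72.6], [426.2, 243.6]] c [456.8  83.3   6. ] edges [319.9  79.9 316.7  79.4] yaw -0.057
[[505.8, 237.6], [486.6, -78.2], [396.0, -78.9], [426.9, 244.3]] c [453.8  81.2   6. ] edges [316.3  90.6 324.6  79.2] yaw -0.078
[[706.0, 229.5], [675.6, -74.3], [594.9, -66.6], [625.4, 237.1]] c [650.5  81.4  10. ] edges [305.3  81.1 305.2  81. ] yaw -0.1
[[708.6, 228.7], [674.7, -74.2], [596.3, -64.9], [627.4, 237.3]] c [651.8  81.8  10. ] edges [304.8  79.  303.8  81.7] yaw -0.107
[506.1 239.4   7.7] 2.8
[487.3 -78.1   6.7] 0.9
[407.2 -69.9  19.2] 1.9
[426.2 243.8   5. ] 0.1
[707.2 228.9   8.3] 2.2
[675.2 -74.   10.7] 0.6
[595.1 -66.6   7.9] 0.5
[626.1 237.    8.2] 1.0
```

>>> {"name": "jog_arm", "arguments": {"moves": [[0.05, -0.05, -0.02, 0, 0, -0.14, 1], [0.05, -0.05, -0.02, 0, 0, -0.14, 1], [0.05, -0.05, -0.01, 0, 0, -0.14, 1], [0.05, -0.05, 0, 0, 0, -0.14, 1], [0.05, -0.05, 0, 0, 0, -0.14, 1]]}}

```text
time: 0.6
position: [213.7, -397.8, 264.5]
orientation: [-3.14, -0.002, 0.951]
force: [1.4, 1.0, -0.1]
opening: 1.0
```

Both views agree with the given sizes and heights (lone outlier: the cooling-rack near-right corner in the scene view, which the square tube hides). Moving on to a view over the racks.

>>> {"name": "jog_arm", "arguments": {"moves": [[0.05, 0.025, -0.01, 0, 0, -0.12, 1], [0.05, 0.025, -0.01, 0, 0, -0.12, 1], [0.05, 0.025, -0.01, 0, 0, -0.12, 1], [0.05, 0.03, -0.01, 0, 0, -0.12, 1], [0.05, 0.03, 0, 0, 0, -0.08, 1]]}}

```text
time: 1.1
position: [396.7, -234.0, 299.8]
orientation: [-3.14, -0.005, 1.532]
force: [0.7, -1.0, 0.0]
opening: 1.003
```

>>> {"name": "jog_arm", "arguments": {"moves": [[0.05, 0.01, 0, 0, 0, 0, 1], [0.05, 0.01, 0, 0, 0, 0, 1], [0.03, 0.01, 0, 0, 0, 0, 1], [0, 0, 0, 0, 0, 0, 1], [0, 0, 0, 0, 0, 0, 1]]}}

```text
time: 1.6
position: [433.2, -100.3, 300.1]
orientation: [-3.14, -0.006, 1.543]
force: [0.8, -0.5, -0.2]
opening: 0.999
```

```bash
python3 - <<'E'
from h import *
c=robot.camera_params("wrist"); s=robot.sense(); print(s['position'],s['orientation'],s['joints'],c)
p,d=robot.camera("wrist"); cv2.imwrite("pics/w1.png",p); np.savez("w1.npz",p=p,d=d,c=c)
E
```

```text
[ 433.19396096 -100.30832262  300.13402235] [-3.14024104 -0.00598367  1.54327214] [-0.30026428  0.11389355  1.94888166  0.00611526  1.08173872 -0.27562495] {'fx': 353.3484174502842, 'fy': 353.3484174502842, 'cx': 271.8104801086418, 'cy': 212.71036026381444, 'position': array([434.92447003, -30.63561552, 443.75774637]), 'attitude': array([ 2.86902335e+00,  1.75438647e-03, -2.67439236e-02])}
```

View pics/w1.png

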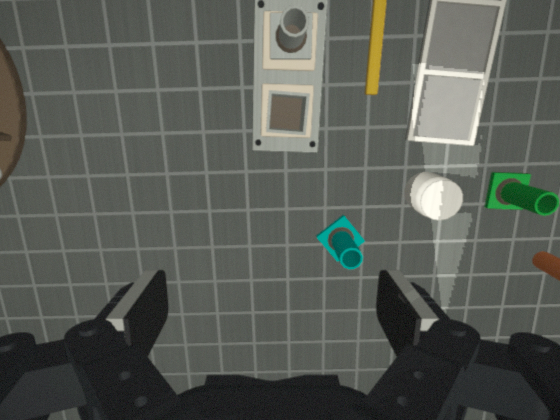

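The wrist view's image right is +x and up is +y. Square tube (289,113) and stub (292,30) are in view. I move +y so the full row is visible.

>>> {"name": "jog_arm", "arguments": {"moves": [[0.05, 0.03, 0, 0, 0, 0, 1], [0.05, 0.03, 0, 0, 0, 0, 1], [0.0, 0.0, 0, 0, 0, 0, 1], [0, 0, 0, 0, 0, 0, 1], [0, 0, 0, 0, 0, 0, 1]]}}

```text
time: 2.15
position: [490.5, -17.0, 300.1]
orientation: [-3.14, -0.005, 1.533]
force: [0.5, 0.7, 0.1]
opening: 0.999
```

```bash
python3 - <<'E'
from h import *
c=robot.camera_params("wrist"); s=robot.sense(); print(s['position'],s['orientation'],s['joints'])
p,d=robot.camera("wrist"); cv2.imwrite("pics/w2.png",p); np.savez("w2.npz",p=p,d=d,c=c)
E
```

```text
[490.46768004 -17.02240741 300.09162433] [-3.13985035 -0.00486333  1.53279271] [-0.1000742   0.18500496  1.86117828  0.00533215  1.09745584 -0.06451041]
```

View pics/w2.png

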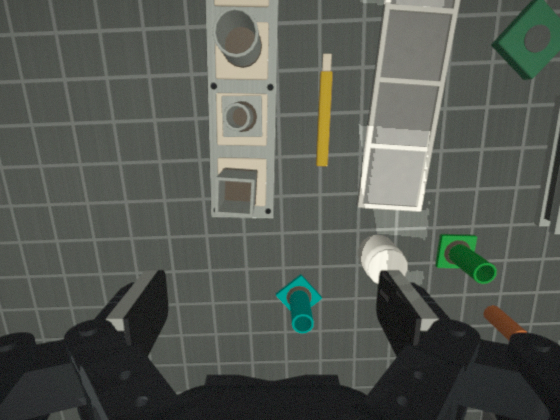

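>>> {"name": "jog_arm", "arguments": {"moves": [[0.05, 0, 0, 0, 0, 0, 1], [0.05, 0, 0, 0, 0, 0, 1], [0.02, 0.0, 0, 0, 0, 0, 1], [0, 0, 0, 0, 0, 0, 1], [0, 0, 0, 0, 0, 0, 1]]}}

```text
time: 2.7
position: [494.8, 98.2, 300.9]
orientation: [-3.14, -0.004, 1.52]
force: [-0.5, -0.2, 0.1]
opening: 0.999
```

```bash
python3 - <<'E'
from h import *
c=robot.camera_params("wrist"); s=robot.sense(); print(s['position'],s['orientation'],s['joints'])
p,d=robot.camera("wrist"); cv2.imwrite("pics/w3.png",p); np.savez("w3.npz",p=p,d=d,c=c)
W=cloud(c,d); z=W[...,2]; print(np.median(z))
m=((z>65)&(z<105)&(W[...,0]<540)&(W[...,1]>-90)).astype(np.uint8); m[300:]=0
k,l,st,ce=cv2.connectedComponentsWithStats(m)
for i in range(1,k):
    if st[i,4]>30:
        q=W[l==i]; top=np.percentile(q[:,2],95); q=q[q[:,2]>top-6]
        print(st[i],"top",top.round(1),q.min(0).round(1),q.max(0).round(1),"rect",cv2.minAreaRect(q[:,:2].astype(np.float32)))
cv2.imwrite("pics/w3c.png",cv2.resize(p[0:280,150:500],None,fx=2.1,fy=2.1,interpolation=cv2.INTER_CUBIC))
E
```

```text
[494.84331978  98.16366507 300.89020451] [-3.14023374 -0.00366345  1.51961116] [0.13289132 0.20447721 1.83370822 0.00431141 1.10407636 0.18213275]
1.4261273833546397
[  2   0  48  31 590] top 77.9 [252.5 256.1  72. ] [285.  281.9  78.9] rect ((273.4112243652344, 275.430419921875), (18.816967010498047, 39.481666564941406), 48.25642013549805)
[ 207   59   52   50 1039] top 89.9 [438.6 175.6  83.9] [484.  217.4  91.4] rect ((461.20892333984375, 196.49301147460938), (44.12724685668945, 39.894527435302734), 2.7216546535491943)
[217 137  43  44 647] top 93.4 [440.7 104.7  87.6] [481.9 146.1  95.1] rect ((461.65283203125, 125.28819274902344), (41.084381103515625, 40.719947814941406), 52.61355209350586)
[228 211  25  29 392] top 85.2 [444.4  38.6  79.4] [470.3  64.4  86.4] rect ((457.4365539550781, 51.64020538330078), (25.70258140563965, 25.67577362060547), 84.56918334960938)
[221 272  37  28 463] top 83.2 [429.2 -35.7  77.4] [470.7  -7.3  83.9] rect ((450.0800476074219, -21.916667938232422), (26.43111801147461, 39.8674201965332), 85.42445373535156)
```

View pics/w3c.png

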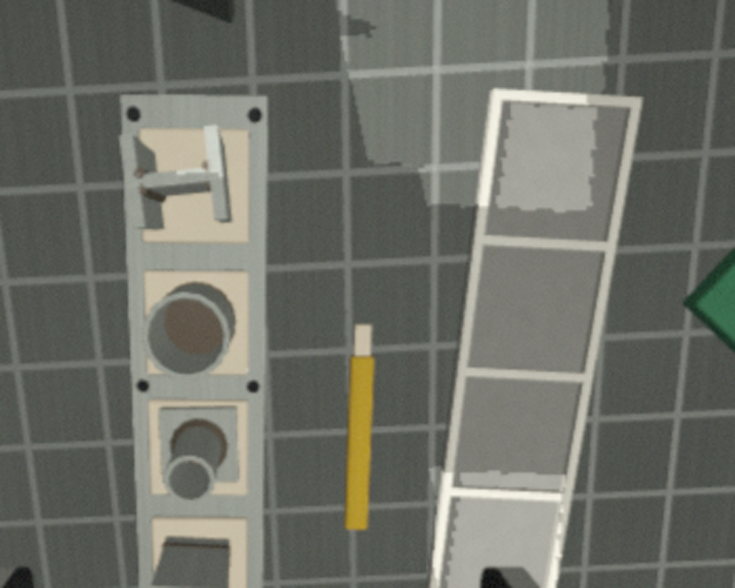

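Beam (crop 175,170), pipe (188,325), stub (190,475) and the rack pockets are clear. I take the square tube from w2, and triangulate the rims and rack points from the two wrist places w2 and w3.

```bash
python3 - <<'E'
from h import *
D={k:np.load(k+".npz",allow_pickle=True) for k in("w2","w3")}
C={k:D[k]['c'].item() for k in D}
res={}
for k in D:
    c,d=C[k],D[k]['d']; W=cloud(c,d); z=W[...,2]
    m=((z>68)&(z<105)&(W[...,0]<540)&(W[...,0]>410)&(W[...,1]>-90)&(W[...,1]<160)).astype(np.uint8); m[270:]=0
    n,l,st,ce=cv2.connectedComponentsWithStats(m)
    for i in range(1,n):
        if st[i,4]>100:
            q=W[l==i]; uv=np.argwhere(l==i)[:,::-1]; top=np.percentile(q[:,2],95); s=q[:,2]>top-4
            if st[i,1]<2: continue
            r=cv2.minAreaRect(q[s][:,:2].astype(np.float32)); 
            e=cv2.minAreaRect(uv[s].astype(np.float32))[0]; print(k,st[i],top.round(1),r,"pix",np.round(e,1)); res.setdefault(k,[]).append((r[0][1],e))
for y,a in res['w2']:
    for y2,b in res['w3']:
        if abs(y-y2)<10:
            p1,p2=C['w2']['position'],C['w3']['position'];d1,d2=ray(C['w2'],*a),ray(C['w3'],*b)
            s=np.linalg.lstsq(np.c_[d1,-d2],p2-p1,rcond=None)[0]; print("triang",((p1+d1*s[0]+p2+d2*s[1])/2).round(1),np.linalg.norm(p1+d1*s[0]-p2-d2*s[1]).round(1))
# racks: plane z=10 wall corners from w3 crop; w2 lower corners
c=C['w3']
far=np.array([(492,90),(641,98)])/2.1+[150,0]; print("check left end",plane(c,far[:,0],far[:,1],10.).round(1))
c2=C['w2']; near=np.array([(360,207),(421,211)]); print("check right end",plane(c2,near[:,0],near[:,1],10.).round(1))
fl=np.array([(121,97),(267,97)])/2.1+[150,0]; print("cool left",plane(c,fl[:,0],fl[:,1],6.).round(1))
nr=np.array([(211,217),(274,217)]); print("cool right",plane(c2,nr[:,0],nr[:,1],6.).round(1))
E
```

```text
w2 [212   6  47  55 957] 93.5 ((461.5665283203125, 125.06394958496094), (41.20753860473633, 40.901275634765625), 35.34239196777344) pix [235.   31.5]
w2 [223 103  28  28 303] 85.6 ((456.92938232421875, 51.15739440917969), (25.689157485961914, 25.67983627319336), 87.43763732910156) pix [236.  116.5]
w2 [215 175  40  42 679] 83.5 ((449.1653137207031, -29.65526580810547), (40.72945785522461, 40.18251419067383), 84.47419738769531) pix [233.6 196.2]
w3 [217 137  43  44 620] 93.4 ((461.6676330566406, 125.11470031738281), (40.66588592529297, 41.00572204589844), 43.717533111572266) pix [237.5 159.5]
w3 [228 213  25  27 363] 85.3 ((457.4365539550781, 51.64020538330078), (25.70258140563965, 25.67577362060547), 84.56918334960938) pix [240.  227.5]
triang [461.4 125.4  91.7] 0.3
triang [457.   51.3  82.1] 0.6
check left end [[627.5 237.6  10. ]
 [707.5 229.7  10. ]]
check right end [[599.5 -65.4  10. ]
 [677.2 -73.5  10. ]]
cool left [[428.1 245.    6. ]
 [507.2 241.    6. ]]
cool right [[408.7 -72.8   6. ]
 [490.  -75.8   6. ]]
```

Sizes, heights (two-view rims 91.7 and 82.1 against 92 and 84) and the rack position all agree. Check rack centre is (651.8, 81.8), yaw −0.10. Targets, left to right on the cooling rack: beam → (640.6,−30.1), pipe → (648.1,44.5), stub → (655.5,119.1), square → (663.0,193.7). I start with the beam at (461.2,196.5), tool yaw 1.618.

```bash
cat > go.py <<'E'
import sys
from h import *
def go(x,y,z,yaw):
    s=robot.sense(); Rt=Rm(s['orientation']); e=Rt.T@(np.array([x,y,z])-s['position'])
    t=R.from_matrix(Rt.T@Rm([np.pi,0,yaw])).as_rotvec()
    print("pos",s['position'].round(1),"ori",s['orientation'].round(3),"t",round(s['time'],2),"op",round(s['opening'],3),"F",s['force'].round(1)); print("tool mm",e.round(1),"turn",t.round(3))
go(*map(float,sys.argv[1:5]))
E
echo
```

>>> {"name": "jog_arm", "arguments": {"moves": [[0.03, -0.013, 0.04, 0, 0, -0.04, 1], [0.03, -0.013, 0.04, 0, 0, -0.04, 1], [0.03, -0.013, 0.04, 0, 0, -0.02, 1], [0.006, 0, 0.03, 0, 0, 0, 1], [0, 0, 0, 0, 0, 0, 1]]}}

```text
time: 3.25
position: [459.8, 188.8, 150.7]
orientation: [3.136, -0.003, 1.613]
force: [0.5, -0.4, 0.7]
opening: 1.0
```

```bash
python3 go.py 461.2 196.5 49 1.618
```

```text
pos [459.8 188.8 150.7] ori [ 3.136e+00 -3.000e-03  1.613e+00] t 3.25 op 1.0 F [ 0.5 -0.4  0.7]
tool mm [  7.3   1.1 101.8] turn [ 0.006 -0.003 -0.005]
```

>>> {"name": "jog_arm", "arguments": {"moves": [[0.007, 0.001, 0.02, 0, 0, 0, 1], [0, 0, 0.03, 0, 0, 0, 1], [0, 0, 0.025, 0, 0, 0, 1], [0, 0, 0.02, 0, 0, 0, 1], [0, 0, 0.005, 0, 0, 0, 1]]}}

```text
time: 3.75
position: [468.0, 190.9, 54.8]
orientation: [3.128, -0.004, 1.605]
force: [-0.1, -0.3, 0.5]
opening: 0.998
```

```bash
python3 go.py 461.2 196.5 49 1.618
```

```text
pos [468.  190.9  54.8] ori [ 3.128 -0.004  1.605] t 3.75 op 0.998 F [-0.1 -0.3  0.5]
tool mm [ 5.8 -6.7  5.8] turn [ 0.013 -0.004 -0.013]
```

>>> {"name": "jog_arm", "arguments": {"moves": [[0.005, -0.006, 0.005, 0.013, -0.004, -0.013, 1], [0.001, -0.001, 0.001, 0, 0, 0, 1], [0, 0, 0, 0, 0, 0, 1], [0, 0, 0, 0, 0, 0, 1], [0, 0, 0, 0, 0, 0, 1]]}}

```text
time: 4.25
position: [463.6, 196.0, 52.9]
orientation: [3.137, -0.001, 1.617]
force: [0.7, -0.3, 0.0]
opening: 1.001
```

```bash
python3 go.py 461.2 196.5 49 1.618; python3 - <<'E'
from h import *
p,d=robot.camera("wrist"); cv2.imwrite("pics/w4.png",p)
E
```

```text
pos [463.6 196.   52.9] ori [ 3.137e+00 -1.000e-03  1.617e+00] t 4.25 op 1.001 F [ 0.7 -0.3  0. ]
tool mm [ 0.6 -2.4  3.9] turn [ 0.004 -0.001 -0.001]
```

View pics/w4.png

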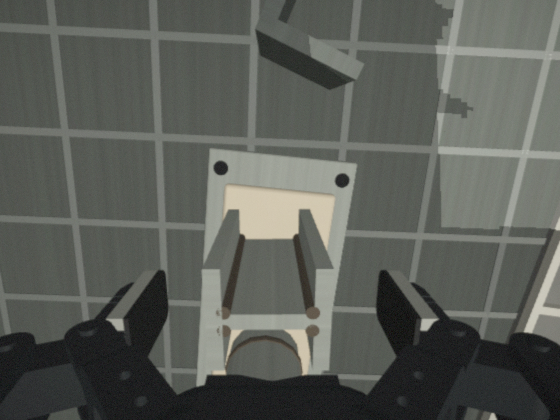

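The fingers straddle the beam's flanges (205–330 px) evenly and square to them. Closing.

>>> {"name": "jog_arm", "arguments": {"force": 60, "moves": [[0.0005, -0.0025, 0.004, 0.004, 0, 0, 1], [0, 0, 0, 0, 0, 0, 0], [0, 0, 0, 0, 0, 0, 0], [0, 0, 0, 0, 0, 0, 0], [0, 0, 0, 0, 0, 0, 0]]}}

```text
time: 4.8
position: [461.1, 196.6, 49.1]
orientation: [3.141, -0.002, 1.617]
force: [-0.7, 0.0, 5.1]
opening: 0.506
```

>>> {"name": "jog_arm", "arguments": {"moves": [[0, 0, 0, 0, 0, 0, 0], [0, 0, 0, 0, 0, 0, 0], [0, 0, 0, 0, 0, 0, 0], [0, 0, 0, 0, 0, 0, 0], [0, 0, 0, 0, 0, 0, 0]]}}

```text
time: 5.3
position: [461.1, 196.6, 49.1]
orientation: [3.141, -0.001, 1.617]
force: [0.6, -0.2, 1.2]
opening: 0.512
```

```bash
python3 go.py 461.2 196.5 165 1.618
```

```text
pos [461.1 196.6  49.1] ori [ 3.141e+00 -1.000e-03  1.617e+00] t 5.3 op 0.512 F [ 0.6 -0.2  1.2]
tool mm [ 1.000e-01  1.000e-01 -1.159e+02] turn [ 0.    -0.001 -0.001]
```

Opening 0.51 (43.5 mm) matches the 44 mm flanges. Lifting.

>>> {"name": "jog_arm", "arguments": {"moves": [[0, 0, -0.01, 0, 0, 0, 0], [0, 0, -0.025, 0, 0, 0, 0], [0, 0, -0.03, 0, 0, 0, 0], [0, 0, -0.03, 0, 0, 0, 0], [0, 0, -0.02, 0, 0, 0, 0]]}}

```text
time: 5.8
position: [458.0, 195.2, 166.6]
orientation: [-3.134, 0.001, 1.617]
force: [0.2, 0.0, -4.6]
opening: 0.509
```

```bash
python3 go.py 640.6 -30.1 165 1.518;python3 - <<'E'
from h import *
p,d=robot.camera("wrist"); cv2.imwrite("pics/w5.png",p)
E
```

```text
pos [458.  195.2 166.6] ori [-3.134e+00  1.000e-03  1.617e+00] t 5.8 op 0.509 F [ 0.2  0.  -4.6]
tool mm [-233.5  172.     0.5] turn [-0.008  0.001  0.099]
```

View pics/w5.png

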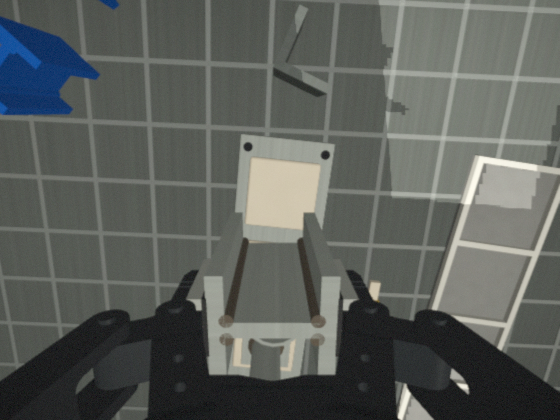

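The beam is off its pad and held upright. Carrying it to the right-end pocket.

>>> {"name": "jog_arm", "arguments": {"moves": [[-0.02, 0.015, 0, -0.008, 0, 0.03, 0], [-0.035, 0.026, 0, 0, 0, 0.03, 0], [-0.04, 0.03, 0, 0, 0, 0.03, 0], [-0.04, 0.03, 0, 0, 0, 0.03, 0], [-0.04, 0.03, 0, 0, 0, 0.03, 0]]}}

```text
time: 6.35
position: [586.0, 18.4, 172.2]
orientation: [3.137, -0.002, 1.47]
force: [1.1, 1.3, -3.6]
opening: 0.508
```

```bash
python3 go.py 640.6 -30.1 165 1.47
```

```text
pos [586.   18.4 172.2] ori [ 3.137e+00 -2.000e-03  1.470e+00] t 6.35 op 0.508 F [ 1.1  1.3 -3.6]
tool mm [-42.8  59.2   7.4] turn [ 0.005 -0.002  0.   ]
```

>>> {"name": "jog_arm", "arguments": {"moves": [[-0.02, 0.03, 0.005, 0, 0, 0, 0], [-0.015, 0.02, 0.03, 0, 0, 0, 0], [-0.005, 0.007, 0.03, 0, 0, 0, 0], [0, 0, 0.02, 0, 0, 0, 0], [0, 0, 0, 0, 0, 0, 0]]}}

```text
time: 6.85
position: [643.9, -36.9, 84.5]
orientation: [3.134, -0.001, 1.462]
force: [-0.3, 0.7, -4.1]
opening: 0.512
```

```bash
python3 go.py 640.6 -30.1 41.1 1.47
```

```text
pos [643.9 -36.9  84.5] ori [ 3.134e+00 -1.000e-03  1.462e+00] t 6.85 op 0.512 F [-0.3  0.7 -4.1]
tool mm [ 6.3 -4.3 43.4] turn [ 0.007 -0.001 -0.008]
```

>>> {"name": "jog_arm", "arguments": {"moves": [[0.006, -0.004, 0.005, 0.007, 0, -0.008, 0], [0.001, -0.001, 0.01, 0, 0, 0, 0], [0, 0, 0.01, 0, 0, 0, 0], [0, 0, 0.005, 0, 0, 0, 0], [0, 0, 0, 0, 0, 0, 0]]}}

```text
time: 7.35
position: [639.5, -27.3, 54.9]
orientation: [3.14, -0.001, 1.472]
force: [0.4, -0.8, -3.9]
opening: 0.505
```

```bash
python3 go.py 640.6 -30.1 41.1 1.47;python3 - <<'E'
from h import *
p,d=robot.camera("wrist"); cv2.imwrite("pics/w6.png",p)
E
```

```text
pos [639.5 -27.3  54.9] ori [ 3.140e+00 -1.000e-03  1.472e+00] t 7.35 op 0.505 F [ 0.4 -0.8 -3.9]
tool mm [-2.7  1.3 13.8] turn [ 0.001 -0.001  0.002]
```

View pics/w6.png

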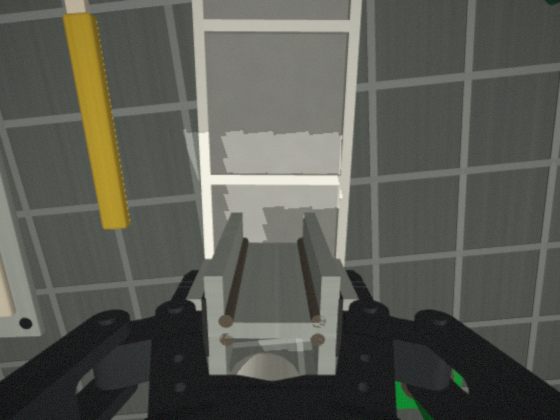

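The beam sits centred between the pocket's side walls (205–345 px). Lowering the last 14 mm.

>>> {"name": "jog_arm", "arguments": {"moves": [[-0.0025, 0.001, 0.005, 0, 0, 0, 0], [0, 0, 0.005, 0, 0, 0, 0], [0, 0, 0.003, 0, 0, 0, 0], [0, 0, 0, 0, 0, 0, 0], [0, 0, 0, 0, 0, 0, 0]]}}

```text
time: 7.9
position: [641.3, -30.5, 42.1]
orientation: [3.138, -0.001, 1.472]
force: [0.0, -0.1, -3.9]
opening: 0.509
```

```bash
python3 go.py 640.6 -30.1 41.1 1.47
```

```text
pos [641.3 -30.5  42.1] ori [ 3.138e+00 -1.000e-03  1.472e+00] t 7.9 op 0.509 F [ 0.  -0.1 -3.9]
tool mm [ 0.3 -0.8  1. ] turn [ 0.003 -0.001  0.002]
```

>>> {"name": "jog_arm", "arguments": {"moves": [[0, -0.0005, 0.001, 0.003, 0, 0, 0], [0, 0, 0.0003, 0, 0, 0, 0], [0, 0, 0, 0, 0, 0, 0.51], [0, 0, 0, 0, 0, 0, 0.6], [0, 0, 0, 0, 0, 0, 0.9]]}}

```text
time: 8.4
position: [641.5, -30.5, 41.7]
orientation: [3.14, -0.001, 1.472]
force: [-0.5, -0.8, -0.2]
opening: 0.756
```

>>> {"name": "jog_arm", "arguments": {"moves": [[0, 0, 0, 0, 0, 0, 0.95], [0, 0, 0, 0, 0, 0, 0.95], [0, 0, -0.01, 0, 0, 0, 1], [0, 0, -0.03, 0, 0, 0, 1], [0, 0, -0.04, 0, 0, 0, 1]]}}

```text
time: 8.9
position: [638.4, -30.3, 120.2]
orientation: [-3.135, -0.001, 1.472]
force: [0.5, -0.2, 0.4]
opening: 0.998
```

```bash
python3 go.py 461.5 125.2 53 1.515
```

```text
pos [638.4 -30.3 120.2] ori [-3.135e+00 -1.000e-03  1.472e+00] t 8.9 op 0.998 F [ 0.5 -0.2  0.4]
tool mm [ 137.2 -191.    68.6] turn [-0.006 -0.001 -0.043]
```

>>> {"name": "jog_arm", "arguments": {"moves": [[0.02, -0.03, -0.02, 0, 0, -0.01, 1], [0.03, -0.042, -0.01, 0, 0, -0.01, 1], [0.03, -0.042, 0, 0, 0, -0.01, 1], [0.03, -0.042, 0, 0, 0, -0.01, 1], [0.02, -0.02, 0, 0, 0, 0, 1]]}}

```text
time: 9.4
position: [476.7, 112.9, 160.5]
orientation: [3.132, -0.002, 1.508]
force: [0.5, 0.5, -1.0]
opening: 1.001
```

```bash
python3 go.py 461.5 125.2 53 1.515; python3 - <<'E'
from h import *
p,d=robot.camera("wrist"); cv2.imwrite("pics/w7.png",p)
p,d=robot.camera("top"); c=robot.camera_params("top"); cv2.imwrite("pics/t1.png",cv2.resize(p[110:280,130:350],None,fx=3.5,fy=3.5))
W=cloud(c,d);z=W[...,2]; m=(z>70)&(z<105)&(W[...,0]>600)&(W[...,0]<690)&(W[...,1]<15)&(W[...,1]>-80)
q=W[m]; print(m.sum(), np.percentile(q[:,2],90) if m.sum() else 0, cv2.minAreaRect(q[q[:,2]>80][:,:2].astype(np.float32)))
E
```

```text
pos [476.7 112.9 160.5] ori [ 3.132e+00 -2.000e-03  1.508e+00] t 9.4 op 1.001 F [ 0.5  0.5 -1. ]
tool mm [ 11.1 -17.  107.4] turn [ 0.01  -0.002 -0.007]
243 81.52160494757433 ((639.397705078125, -31.872642517089844), (38.82075119018555, 44.1062126159668), 85.68537139892578)
```

View pics/t1.png

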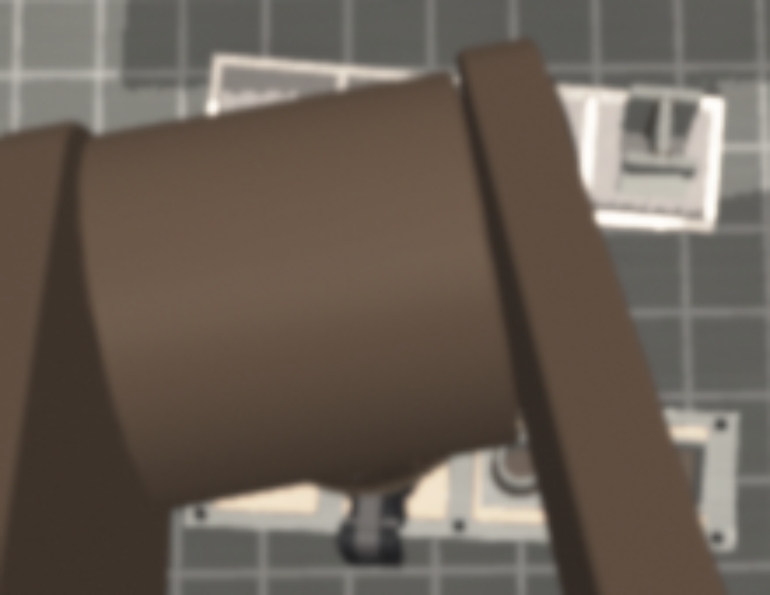

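The beam stands in the right-end pocket: top measured at (639.4,−31.9), within 2 mm of the pocket centre. Now the pipe.

>>> {"name": "jog_arm", "arguments": {"moves": [[0.008, -0.013, 0, 0.008, 0, -0.007, 1], [0.002, -0.003, 0.01, 0, 0, 0, 1], [0, -0.001, 0.02, 0, 0, 0, 1], [0, 0, 0.02, 0, 0, 0, 1], [0, 0, 0, 0, 0, 0, 1]]}}

```text
time: 10.0
position: [462.3, 125.3, 110.1]
orientation: [3.135, -0.004, 1.517]
force: [-0.4, 0.0, 0.4]
opening: 1.0
```

```bash
python3 go.py 461.5 125.2 53 1.515; python3 - <<'E'
from h import *
p,d=robot.camera("wrist"); cv2.imwrite("pics/w8.png",p)
E
```

```text
pos [462.3 125.3 110.1] ori [ 3.135 -0.004  1.517] t 10.0 op 1.0 F [-0.4  0.   0.4]
tool mm [-0.4 -1.1 57.1] turn [ 0.006 -0.004  0.002]
```

View pics/w8.png

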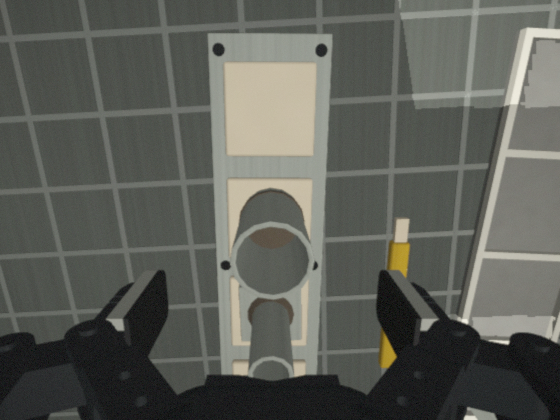

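The pipe rim (271,262) is centred between the fingers (mid 272).

>>> {"name": "jog_arm", "arguments": {"moves": [[0, -0.001, 0.015, 0.006, -0.004, 0, 1], [0, -0.001, 0.02, 0, 0, 0, 1], [0, -0.001, 0.015, 0, 0, 0, 1], [0, 0, 0.005, 0, 0, 0, 1], [0, 0, 0, 0, 0, 0, 1]]}}

```text
time: 10.55
position: [463.8, 124.9, 57.6]
orientation: [3.136, -0.001, 1.515]
force: [0.1, 0.3, 0.4]
opening: 0.997
```

```bash
python3 go.py 461.5 125.2 53 1.515
```

```text
pos [463.8 124.9  57.6] ori [ 3.136e+00 -1.000e-03  1.515e+00] t 10.55 op 0.997 F [0.1 0.3 0.4]
tool mm [ 0.1 -2.4  4.6] turn [ 0.006 -0.001 -0.   ]
```

>>> {"name": "jog_arm", "arguments": {"force": 60, "moves": [[0, -0.0025, 0.0045, 0.006, 0, 0, 1], [0, 0, 0, 0, 0, 0, 0], [0, 0, 0, 0, 0, 0, 0], [0, 0, 0, 0, 0, 0, 0], [0, 0, 0, 0, 0, 0, 0]]}}

```text
time: 11.05
position: [463.1, 125.2, 55.4]
orientation: [3.139, -0.002, 1.514]
force: [-0.1, -0.2, -2.7]
opening: 0.469
```

>>> {"name": "jog_arm", "arguments": {"moves": [[0, 0, 0, 0, 0, 0, 0], [0, 0, 0, 0, 0, 0, 0], [0, 0, 0, 0, 0, 0, 0], [0, 0, 0, 0, 0, 0, 0], [0, 0, 0, 0, 0, 0, 0]]}}

```text
time: 11.55
position: [462.9, 125.3, 55.5]
orientation: [3.139, -0.002, 1.515]
force: [-0.1, 0.5, -1.4]
opening: 0.475
```

>>> {"name": "jog_arm", "arguments": {"moves": [[0, 0, -0.01, 0, 0, 0, 0], [0, 0, -0.025, 0, 0, 0, 0], [0, 0, -0.03, 0, 0, 0, 0], [0, 0, -0.03, 0, 0, 0, 0], [0, 0, -0.02, 0, 0, 0, 0]]}}

```text
time: 12.05
position: [460.1, 124.6, 174.1]
orientation: [-3.138, 0.0, 1.515]
force: [0.4, 0.3, -3.1]
opening: 0.471
```

```bash
python3 go.py 648.1 44.5 165 1.47;python3 - <<'E'
from h import *
p,d=robot.camera("wrist"); cv2.imwrite("pics/w9.png",p)
E
```

```text
pos [460.1 124.6 174.1] ori [-3.138  0.     1.515] t 12.05 op 0.471 F [ 0.4  0.3 -3.1]
tool mm [-69.4 192.2   8.4] turn [-0.004  0.     0.045]
```

View pics/w9.png

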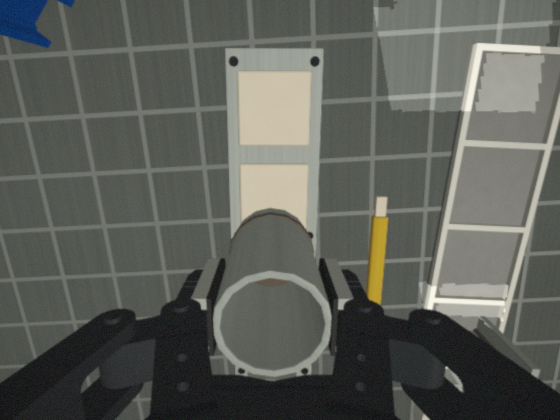

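The pipe is held upright (grasped at TCP z 55.5, so place at ≈47.5). Carrying it to the pocket at −37.5.

>>> {"name": "jog_arm", "arguments": {"moves": [[-0.008, 0.02, 0, -0.004, 0, 0.015, 0], [-0.012, 0.035, 0, 0, 0, 0.015, 0], [-0.014, 0.04, 0, 0, 0, 0.015, 0], [-0.014, 0.04, 0, 0, 0, 0, 0], [-0.01, 0.02, 0, 0, 0, 0, 0]]}}

```text
time: 12.6
position: [613.1, 53.0, 181.0]
orientation: [3.135, -0.002, 1.471]
force: [0.8, 0.7, -1.3]
opening: 0.475
```

```bash
python3 go.py 648.1 44.5 47.5 1.47
```

```text
pos [613.1  53.  181. ] ori [ 3.135e+00 -2.000e-03  1.471e+00] t 12.6 op 0.475 F [ 0.8  0.7 -1.3]
tool mm [ -5.2  34.8 133.7] turn [ 0.006 -0.002  0.001]
```

>>> {"name": "jog_arm", "arguments": {"moves": [[-0.002, 0.018, 0.01, 0.006, 0, 0, 0], [-0.001, 0.01, 0.03, 0, 0, 0, 0], [0, 0.002, 0.03, 0, 0, 0, 0], [0, 0, 0.025, 0, 0, 0, 0], [0, 0, 0, 0, 0, 0, 0]]}}

```text
time: 13.1
position: [647.5, 43.9, 83.9]
orientation: [3.138, -0.002, 1.468]
force: [-1.3, 0.2, -1.8]
opening: 0.468
```

```bash
python3 go.py 648.1 44.5 47.5 1.47
```

```text
pos [647.5  43.9  83.9] ori [ 3.138e+00 -2.000e-03  1.468e+00] t 13.1 op 0.468 F [-1.3  0.2 -1.8]
tool mm [ 0.5  0.5 36.4] turn [ 0.003 -0.002 -0.002]
```

>>> {"name": "jog_arm", "arguments": {"moves": [[0, 0, 0.008, 0.003, 0, 0, 0], [0, 0, 0.01, 0, 0, 0, 0], [0, 0, 0.01, 0, 0, 0, 0], [0, 0, 0.004, 0, 0, 0, 0], [0, 0, 0, 0, 0, 0, 0]]}}

```text
time: 13.6
position: [648.8, 44.2, 53.0]
orientation: [3.139, -0.002, 1.468]
force: [0.3, -0.6, -2.1]
opening: 0.471
```

```bash
python3 go.py 648.1 44.5 47.5 1.47;python3 - <<'E'
from h import *
p,d=robot.camera("wrist"); cv2.imwrite("pics/w10.png",p)
E
```

```text
pos [648.8  44.2  53. ] ori [ 3.139e+00 -2.000e-03  1.468e+00] t 13.6 op 0.471 F [ 0.3 -0.6 -2.1]
tool mm [ 0.2 -0.7  5.5] turn [ 0.003 -0.002 -0.002]
```

View pics/w10.png

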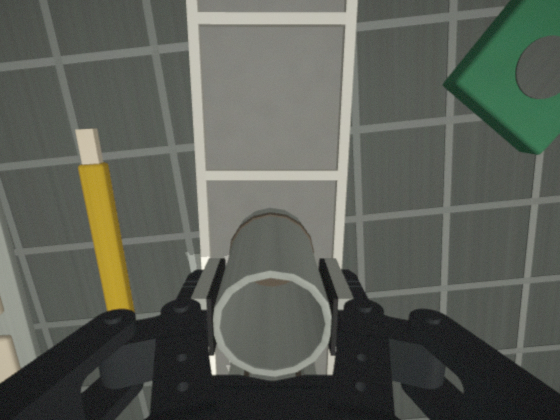

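The pipe is centred over its pocket (walls at 200–345 px, pipe at 272).

>>> {"name": "jog_arm", "arguments": {"moves": [[0, -0.0005, 0.003, 0.003, 0, 0, 0], [0, 0, 0.002, 0, 0, 0, 0], [0, 0, 0.001, 0, 0, 0, 0], [0, 0, 0, 0, 0, 0, 0], [0, 0, 0, 0, 0, 0, 0]]}}

```text
time: 14.15
position: [649.2, 44.4, 48.1]
orientation: [3.14, -0.003, 1.468]
force: [0.2, 0.4, -2.1]
opening: 0.468
```

```bash
python3 go.py 648.1 44.5 47.5 1.47
```

```text
pos [649.2  44.4  48.1] ori [ 3.140e+00 -3.000e-03  1.468e+00] t 14.15 op 0.468 F [ 0.2  0.4 -2.1]
tool mm [-0.  -1.1  0.6] turn [ 0.002 -0.003 -0.002]
```

>>> {"name": "jog_arm", "arguments": {"moves": [[0, -0.0007, 0.001, 0.002, 0, 0, 0], [0, 0, 0.0003, 0, 0, 0, 0], [0, 0, 0, 0, 0, 0, 0.47], [0, 0, 0, 0, 0, 0, 0.6], [0, 0, 0, 0, 0, 0, 0.9]]}}

```text
time: 14.65
position: [649.0, 44.5, 47.6]
orientation: [3.141, -0.003, 1.469]
force: [-0.5, -0.1, 0.2]
opening: 0.75
```

>>> {"name": "jog_arm", "arguments": {"moves": [[0, 0, 0, 0, 0, 0, 0.95], [0, 0, 0, 0, 0, 0, 0.95], [0, 0, -0.01, 0, 0, 0, 1], [0, 0, -0.03, 0, 0, 0, 1], [0, 0, -0.04, 0, 0, 0, 1]]}}

```text
time: 15.15
position: [645.6, 44.2, 125.5]
orientation: [-3.134, -0.002, 1.468]
force: [0.5, -0.2, -0.8]
opening: 1.001
```

```bash
python3 go.py 457.2 51.4 45 1.515
```

```text
pos [645.6  44.2 125.5] ori [-3.134e+00 -2.000e-03  1.468e+00] t 15.15 op 1.001 F [ 0.5 -0.2 -0.8]
tool mm [ -12.2 -187.5   81.9] turn [-0.008 -0.002 -0.047]
```

>>> {"name": "jog_arm", "arguments": {"moves": [[0, -0.03, -0.02, -0.008, 0, -0.015, 1], [-0.001, -0.045, -0.01, 0, 0, -0.015, 1], [0, -0.045, 0, 0, 0, -0.015, 1], [0, -0.04, 0, 0, 0, 0, 1], [0, -0.015, 0, 0, 0, 0, 1]]}}

```text
time: 15.65
position: [471.3, 56.6, 164.2]
orientation: [3.126, -0.003, 1.515]
force: [-0.0, 0.5, 0.5]
opening: 0.997
```

```bash
python3 go.py 457.2 51.4 45 1.515
```

```text
pos [471.3  56.6 164.2] ori [ 3.126e+00 -3.000e-03  1.515e+00] t 15.65 op 0.997 F [-0.   0.5  0.5]
tool mm [ -6.3 -15.6 119. ] turn [ 0.015 -0.003 -0.   ]
```

>>> {"name": "jog_arm", "arguments": {"moves": [[-0.006, -0.01, 0, 0.015, -0.003, 0, 1], [0, -0.002, 0.02, 0, 0, 0, 1], [0, -0.001, 0.025, 0, 0, 0, 1], [0, 0, 0.015, 0, 0, 0, 1], [0, 0, 0, 0, 0, 0, 1]]}}

```text
time: 16.15
position: [458.9, 50.0, 106.2]
orientation: [3.138, 0.0, 1.515]
force: [0.4, 0.2, 0.6]
opening: 1.001
```

```bash
python3 go.py 457.2 51.4 45 1.515; python3 - <<'E'
from h import *
p,d=robot.camera("wrist"); cv2.imwrite("pics/w11.png",p)
E
```

```text
pos [458.9  50.  106.2] ori [3.138 0.    1.515] t 16.15 op 1.001 F [0.4 0.2 0.6]
tool mm [ 1.3 -2.  61.2] turn [0.004 0.    0.   ]
```

View pics/w11.png

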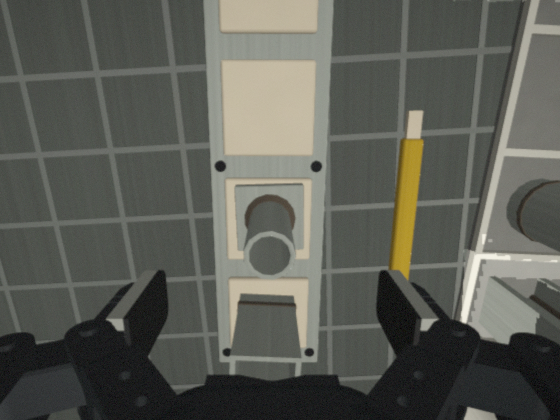

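The grey stub on its steel plate (rim at 270,253) is centred between the fingers. Its neighbours and the check-rack pieces stand clear.

>>> {"name": "jog_arm", "arguments": {"moves": [[0.001, -0.002, 0.015, 0.004, 0, 0, 1], [0, -0.001, 0.02, 0, 0, 0, 1], [0, -0.001, 0.02, 0, 0, 0, 1], [0, 0, 0.004, 0, 0, 0, 1], [0, 0, 0, 0, 0, 0, 1]]}}

```text
time: 16.7
position: [461.3, 50.6, 51.0]
orientation: [3.135, -0.0, 1.515]
force: [-0.0, 0.3, 0.4]
opening: 1.003
```

```bash
python3 go.py 457.2 51.4 45 1.515
```

```text
pos [461.3  50.6  51. ] ori [ 3.135 -0.     1.515] t 16.7 op 1.003 F [-0.   0.3  0.4]
tool mm [ 0.6 -4.2  6. ] turn [ 0.007 -0.    -0.   ]
```

>>> {"name": "jog_arm", "arguments": {"force": 60, "moves": [[0.0005, -0.004, 0.005, 0.006, 0, 0, 1], [0, -0.001, 0.002, 0, 0, 0, 1], [0, 0, 0, 0, 0, 0, 0], [0, 0, 0, 0, 0, 0, 0], [0, 0, 0, 0, 0, 0, 0]]}}

```text
time: 17.2
position: [458.2, 51.4, 46.5]
orientation: [3.137, -0.001, 1.515]
force: [0.3, 0.3, 0.3]
opening: 0.515
```

>>> {"name": "jog_arm", "arguments": {"moves": [[0, 0, 0, 0, 0, 0, 0], [0, 0, 0, 0, 0, 0, 0], [0, 0, 0, 0, 0, 0, 0], [0, 0, 0, 0, 0, 0, 0], [0, 0, 0, 0, 0, 0, 0]]}}

```text
time: 17.7
position: [458.4, 51.4, 46.8]
orientation: [3.137, -0.001, 1.515]
force: [-0.5, 0.2, 0.8]
opening: 0.293
```

>>> {"name": "jog_arm", "arguments": {"moves": [[0, 0, -0.01, 0, 0, 0, 0], [0, 0, -0.025, 0, 0, 0, 0], [0, 0, -0.03, 0, 0, 0, 0], [0, 0, -0.03, 0, 0, 0, 0], [0, 0, -0.02, 0, 0, 0, 0]]}}

```text
time: 18.2
position: [455.0, 51.2, 165.2]
orientation: [-3.139, -0.0, 1.515]
force: [0.4, 0.2, -1.9]
opening: 0.298
```

```bash
python3 go.py 655.5 119.1 165 1.47;python3 - <<'E'
from h import *
p,d=robot.camera("wrist"); cv2.imwrite("pics/w12.png",p)
E
```

```text
pos [455.   51.2 165.2] ori [-3.139 -0.     1.515] t 18.2 op 0.298 F [ 0.4  0.2 -1.9]
tool mm [ 79.  196.4  -0.2] turn [-0.002 -0.     0.045]
```

View pics/w12.png

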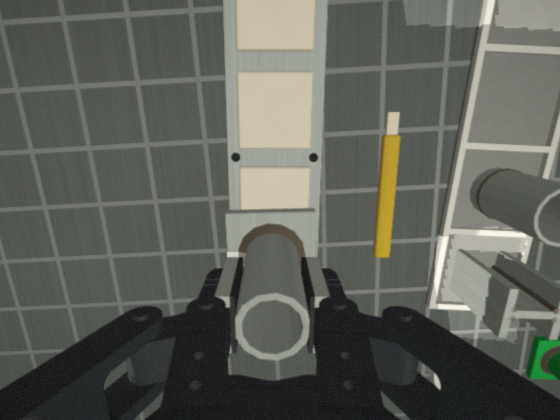

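The stub is held upright (place z ≈ 38.8).

>>> {"name": "jog_arm", "arguments": {"moves": [[0.01, 0.02, 0, 0, 0, 0.015, 0], [0.014, 0.035, 0, 0, 0, 0.015, 0], [0.016, 0.04, 0, 0, 0, 0.015, 0], [0.016, 0.04, 0, 0, 0, 0, 0], [0.01, 0.02, 0, 0, 0, 0, 0]]}}

```text
time: 18.75
position: [618.1, 104.9, 172.2]
orientation: [3.139, -0.001, 1.467]
force: [0.9, 0.2, -2.0]
opening: 0.299
```

```bash
python3 go.py 655.5 119.1 38.8 1.47
```

```text
pos [618.1 104.9 172.2] ori [ 3.139e+00 -1.000e-03  1.467e+00] t 18.75 op 0.299 F [ 0.9  0.2 -2. ]
tool mm [ 18.   35.4 133.5] turn [ 0.002 -0.001 -0.003]
```

>>> {"name": "jog_arm", "arguments": {"moves": [[0.01, 0.018, 0.01, 0.002, 0, 0, 0], [0.006, 0.01, 0.03, 0, 0, 0, 0], [0.001, 0.002, 0.03, 0, 0, 0, 0], [0, 0, 0.025, 0, 0, 0, 0], [0, 0, 0, 0, 0, 0, 0]]}}

```text
time: 19.25
position: [654.5, 120.8, 75.6]
orientation: [3.138, -0.001, 1.468]
force: [0.0, -0.2, -1.8]
opening: 0.299
```

```bash
python3 go.py 655.5 119.1 38.8 1.47
```

```text
pos [654.5 120.8  75.6] ori [ 3.138e+00 -1.000e-03  1.468e+00] t 19.25 op 0.299 F [ 0.  -0.2 -1.8]
tool mm [-1.7  1.  36.8] turn [ 0.003 -0.001 -0.002]
```

>>> {"name": "jog_arm", "arguments": {"moves": [[-0.0015, 0, 0.008, 0.003, 0, 0, 0], [0, 0, 0.01, 0, 0, 0, 0], [0, 0, 0.01, 0, 0, 0, 0], [0, 0, 0.004, 0, 0, 0, 0], [0, 0, 0, 0, 0, 0, 0]]}}

```text
time: 19.75
position: [655.7, 119.2, 45.0]
orientation: [3.139, -0.002, 1.468]
force: [-0.2, 0.2, -2.0]
opening: 0.293
```

```bash
python3 go.py 655.5 119.1 38.8 1.47;python3 - <<'E'
from h import *
p,d=robot.camera("wrist"); cv2.imwrite("pics/w13.png",p)
E
```

```text
pos [655.7 119.2  45. ] ori [ 3.139e+00 -2.000e-03  1.468e+00] t 19.75 op 0.293 F [-0.2  0.2 -2. ]
tool mm [-0.1 -0.2  6.2] turn [ 0.003 -0.002 -0.002]
```

View pics/w13.png

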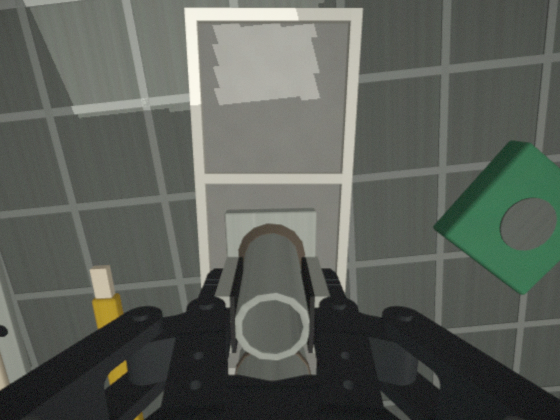

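The stub plate (227–316 px) sits inside the pocket walls (203–350).

>>> {"name": "jog_arm", "arguments": {"moves": [[0, 0, 0.003, 0.003, 0, 0, 0], [0, -0.0003, 0.002, 0, 0, 0, 0], [0, 0, 0.0015, 0, 0, 0, 0], [0, 0, 0, 0, 0, 0, 0], [0, 0, 0, 0, 0, 0, 0]]}}

```text
time: 20.3
position: [656.3, 119.4, 39.5]
orientation: [3.14, -0.003, 1.468]
force: [-0.5, -0.6, -2.0]
opening: 0.292
```

```bash
python3 go.py 655.5 119.1 38.8 1.47
```

```text
pos [656.3 119.4  39.5] ori [ 3.140e+00 -3.000e-03  1.468e+00] t 20.3 op 0.292 F [-0.5 -0.6 -2. ]
tool mm [-0.4 -0.7  0.7] turn [ 0.002 -0.003 -0.002]
```

>>> {"name": "jog_arm", "arguments": {"moves": [[0, -0.0005, 0.001, 0.002, 0, 0, 0], [0, 0, 0.0003, 0, 0, 0, 0], [0, 0, 0, 0, 0, 0, 0.3], [0, 0, 0, 0, 0, 0, 0.5], [0, 0, 0, 0, 0, 0, 0.8]]}}

```text
time: 20.8
position: [656.4, 119.6, 39.1]
orientation: [3.141, -0.003, 1.468]
force: [-0.3, 0.1, 0.5]
opening: 0.626
```

>>> {"name": "jog_arm", "arguments": {"moves": [[0, 0, 0, 0, 0, 0, 0.9], [0, 0, 0, 0, 0, 0, 0.9], [0, 0, -0.01, 0, 0, 0, 1], [0, 0, -0.03, 0, 0, 0, 1], [0, 0, -0.05, 0, 0, 0, 1]]}}

```text
time: 21.3
position: [652.2, 118.8, 125.8]
orientation: [-3.132, -0.0, 1.468]
force: [0.5, -0.1, 0.2]
opening: 1.002
```

```bash
python3 go.py 450.0 -30 43 1.475
```

```text
pos [652.2 118.8 125.8] ori [-3.132 -0.     1.468] t 21.3 op 1.002 F [ 0.5 -0.1  0.2]
tool mm [-168.9 -185.    84.6] turn [-0.01  -0.    -0.007]
```

>>> {"name": "jog_arm", "arguments": {"moves": [[-0.02, -0.025, -0.03, -0.01, 0, 0, 1], [-0.04, -0.044, -0.01, 0, 0, 0, 1], [-0.04, -0.044, 0, 0, 0, 0, 1], [-0.035, -0.04, 0, 0, 0, 0, 1], [-0.01, -0.01, 0, 0, 0, 0, 1]]}}

```text
time: 21.8
position: [490.4, 0.9, 173.7]
orientation: [3.124, -0.003, 1.471]
force: [0.0, -0.0, 0.4]
opening: 0.999
```

```bash
python3 go.py 450.0 -30 43 1.475; python3 - <<'E'
from h import *
c=robot.camera_params("wrist")
p,d=robot.camera("wrist"); cv2.imwrite("pics/w14.png",p)
W=cloud(c,d); z=W[...,2]
m=(z>76)&(z<90)&(W[...,0]<500)&(W[...,0]>400)&(W[...,1]<20)&(W[...,1]>-80)
print(m.sum(),cv2.minAreaRect(W[m][:,:2].astype(np.float32)),np.percentile(z[m],95))
E
```

```text
pos [490.4   0.9 173.7] ori [ 3.124e+00 -3.000e-03  1.471e+00] t 21.8 op 0.999 F [ 0.  -0.   0.4]
tool mm [-35.2 -39.4 130. ] turn [ 0.017 -0.003 -0.004]
1274 ((449.3752746582031, -29.513492584228516), (40.9625129699707, 40.11733627319336), 84.2747573852539) 83.4555782797754
```

View pics/w14.png

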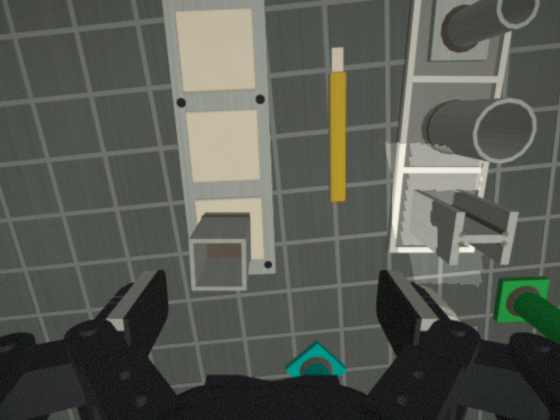

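Stub, pipe and beam stand upright in their pockets. The square tube (220,260) measures at (449.4,−29.5), face angle −5.7°, so tool yaw 1.471.

>>> {"name": "jog_arm", "arguments": {"moves": [[-0.018, -0.018, 0, 0.01, -0.003, 0, 1], [-0.012, -0.014, 0.01, 0.007, 0, 0, 1], [-0.002, -0.003, 0.025, 0, 0, 0, 1], [0, 0, 0.025, 0, 0, 0, 1], [0, 0, 0, 0, 0, 0, 1]]}}

```text
time: 22.35
position: [456.8, -29.2, 116.3]
orientation: [3.131, -0.0, 1.469]
force: [-0.4, -0.4, 0.4]
opening: 1.002
```

```bash
python3 go.py 449.4 -29.7 43 1.471; python3 - <<'E'
from h import *
p,d=robot.camera("wrist"); cv2.imwrite("pics/w15.png",p)
E
```

```text
pos [456.8 -29.2 116.3] ori [ 3.131 -0.     1.469] t 22.35 op 1.002 F [-0.4 -0.4  0.4]
tool mm [-1.3 -8.  73.2] turn [ 0.01  -0.    -0.002]
```

View pics/w15.png

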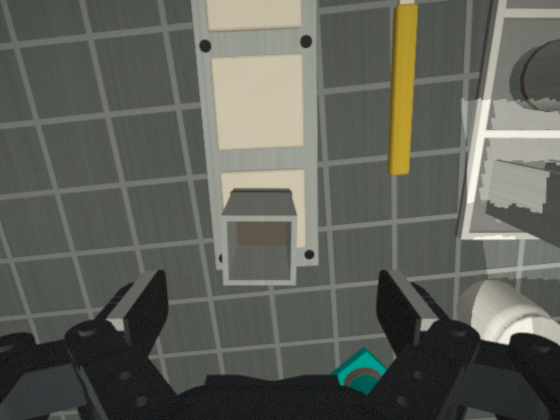

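The tube (centre 260,245) is aligned with the jaws and 8 mm off laterally, matching the computed offset. Correcting that and descending.

>>> {"name": "jog_arm", "arguments": {"moves": [[-0.001, -0.007, 0.005, 0.01, 0, -0.002, 1], [0, -0.002, 0.02, 0, 0, 0, 1], [0, -0.002, 0.025, 0, 0, 0, 1], [0, -0.001, 0.015, 0, 0, 0, 1], [0, 0, 0, 0, 0, 0, 1]]}}

```text
time: 22.9
position: [449.9, -28.6, 55.4]
orientation: [3.133, 0.0, 1.473]
force: [0.6, -0.7, 0.6]
opening: 0.999
```

```bash
python3 go.py 449.4 -29.7 43 1.471
```

```text
pos [449.9 -28.6  55.4] ori [3.133 0.    1.473] t 22.9 op 0.999 F [ 0.6 -0.7  0.6]
tool mm [-1.1 -0.5 12.4] turn [0.009 0.    0.002]
```

>>> {"name": "jog_arm", "arguments": {"moves": [[-0.001, -0.001, 0.007, 0.009, 0, 0.002, 1], [0, -0.001, 0.005, 0, 0, 0, 1], [0, 0, 0.002, 0, 0, 0, 1], [0, 0, 0, 0, 0, 0, 1], [0, 0, 0, 0, 0, 0, 1]]}}

```text
time: 23.4
position: [449.9, -29.5, 43.3]
orientation: [3.139, 0.0, 1.472]
force: [-0.5, 0.2, -0.4]
opening: 1.001
```

```bash
python3 go.py 449.4 -29.7 43 1.471
```

```text
pos [449.9 -29.5  43.3] ori [3.139 0.    1.472] t 23.4 op 1.001 F [-0.5  0.2 -0.4]
tool mm [-0.3 -0.5  0.3] turn [0.003 0.    0.001]
```

>>> {"name": "jog_arm", "arguments": {"force": 60, "moves": [[0, -0.0005, 0, 0.002, 0, 0, 0], [0, 0, 0, 0, 0, 0, 0], [0, 0, 0, 0, 0, 0, 0], [0, 0, 0, 0, 0, 0, 0], [0, 0, 0, 0, 0, 0, 0]]}}

```text
time: 23.9
position: [449.7, -29.5, 44.2]
orientation: [3.14, 0.0, 1.472]
force: [-0.1, 0.1, -2.0]
opening: 0.462
```

>>> {"name": "jog_arm", "arguments": {"moves": [[0, 0, 0, 0, 0, 0, 0], [0, 0, 0, 0, 0, 0, 0], [0, 0, 0, 0, 0, 0, 0], [0, 0, 0, 0, 0, 0, 0], [0, 0, 0, 0, 0, 0, 0]]}}

```text
time: 24.4
position: [449.7, -29.5, 44.1]
orientation: [3.14, 0.0, 1.472]
force: [-0.3, -0.9, 0.7]
opening: 0.457
```

>>> {"name": "jog_arm", "arguments": {"moves": [[0, 0, -0.01, 0, 0, 0, 0], [0, 0, -0.025, 0, 0, 0, 0], [0, 0, -0.03, 0, 0, 0, 0], [0, 0, -0.03, 0, 0, 0, 0], [0, 0, -0.03, 0, 0, 0, 0]]}}

```text
time: 24.9
position: [446.3, -29.0, 172.0]
orientation: [-3.134, -0.0, 1.472]
force: [0.8, -0.1, -1.8]
opening: 0.463
```

```bash
python3 go.py 663.0 193.7 165 1.47;python3 - <<'E'
from h import *
p,d=robot.camera("wrist"); cv2.imwrite("pics/w16.png",p)
E
```

```text
pos [446.3 -29.  172. ] ori [-3.134 -0.     1.472] t 24.9 op 0.463 F [ 0.8 -0.1 -1.8]
tool mm [243.1 193.7   5.6] turn [-0.007 -0.     0.002]
```

View pics/w16.png

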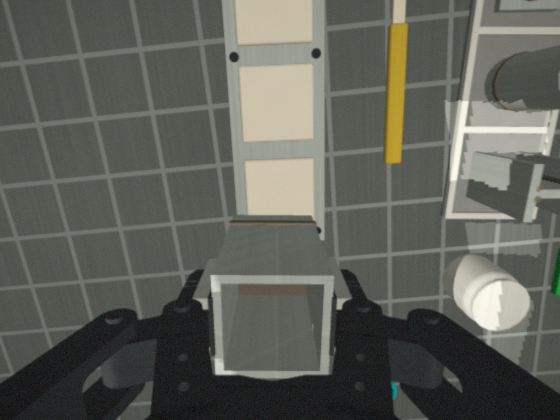

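The tube is held square. I carry it along the now-empty cooling rack (+y) first, then across.

>>> {"name": "jog_arm", "arguments": {"moves": [[0.025, 0.01, 0, -0.007, 0, 0, 0], [0.04, 0.02, 0, 0, 0, 0, 0], [0.045, 0.025, 0, 0, 0, 0, 0], [0.045, 0.03, 0, 0, 0, 0, 0], [0.03, 0.03, 0, 0, 0, 0, 0]]}}

```text
time: 25.45
position: [578.9, 141.7, 183.1]
orientation: [3.131, 0.0, 1.466]
force: [1.1, -1.4, -2.5]
opening: 0.463
```

```bash
python3 go.py 663.0 193.7 36.1 1.47
```

```text
pos [578.9 141.7 183.1] ori [3.131 0.    1.466] t 25.45 op 0.463 F [ 1.1 -1.4 -2.5]
tool mm [ 60.6  76.7 147.7] turn [ 0.01   0.    -0.004]
```

>>> {"name": "jog_arm", "arguments": {"moves": [[0.02, 0.025, 0, 0.01, 0, -0.004, 0], [0.018, 0.025, 0.01, 0, 0, 0, 0], [0.008, 0.012, 0.025, 0, 0, 0, 0], [0.001, 0.001, 0.025, 0, 0, 0, 0], [0, 0, 0.01, 0, 0, 0, 0]]}}

```text
time: 25.95
position: [653.5, 189.9, 115.1]
orientation: [3.135, -0.002, 1.475]
force: [-0.0, 0.1, -1.7]
opening: 0.462
```

```bash
python3 go.py 663.0 193.7 36.1 1.47
```

```text
pos [653.5 189.9 115.1] ori [ 3.135e+00 -2.000e-03  1.475e+00] t 25.95 op 0.462 F [-0.   0.1 -1.7]
tool mm [ 4.5  8.6 79. ] turn [ 0.006 -0.002  0.005]
```

>>> {"name": "jog_arm", "arguments": {"moves": [[0.004, 0.007, 0.01, 0.006, 0, 0.005, 0], [0, 0, 0.02, 0, 0, 0, 0], [0, 0, 0.02, 0, 0, 0, 0], [0, 0, 0.01, 0, 0, 0, 0], [0, 0, 0, 0, 0, 0, 0]]}}

```text
time: 26.45
position: [662.2, 193.2, 54.9]
orientation: [-3.141, -0.003, 1.468]
force: [-0.7, -0.8, -1.9]
opening: 0.464
```

```bash
python3 go.py 663.0 193.7 36.1 1.47;python3 - <<'E'
from h import *
p,d=robot.camera("wrist"); cv2.imwrite("pics/w17.png",p)
E
```

```text
pos [662.2 193.2  54.9] ori [-3.141e+00 -3.000e-03  1.468e+00] t 26.45 op 0.464 F [-0.7 -0.8 -1.9]
tool mm [ 0.5  0.7 18.8] turn [-0.    -0.003 -0.002]
```

View pics/w17.png

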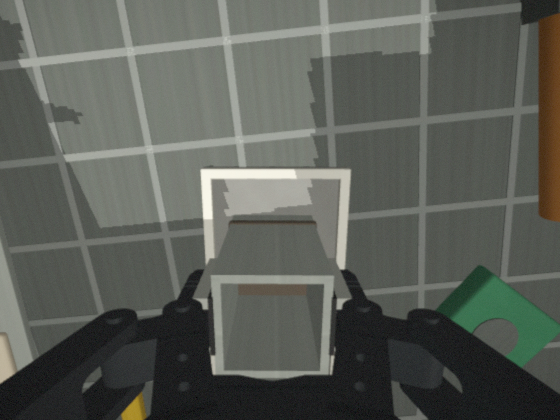

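The tube (230–318 px at its base) is centred over the left-end pocket (205–350).

>>> {"name": "jog_arm", "arguments": {"moves": [[0.0005, 0, 0.006, 0, 0, 0, 0], [0, 0, 0.006, 0, 0, 0, 0], [0, 0, 0.004, 0, 0, 0, 0], [0, 0, 0.0015, 0, 0, 0, 0], [0, 0, 0, 0, 0, 0, 0]]}}

```text
time: 27.0
position: [664.6, 194.2, 40.1]
orientation: [3.137, -0.004, 1.468]
force: [-0.4, -0.8, -1.7]
opening: 0.463
```

```bash
python3 go.py 663.0 193.7 36.1 1.47
```

```text
pos [664.6 194.2  40.1] ori [ 3.137 -0.004  1.468] t 27.0 op 0.463 F [-0.4 -0.8 -1.7]
tool mm [-0.7 -1.6  4. ] turn [ 0.004 -0.004 -0.002]
```

>>> {"name": "jog_arm", "arguments": {"moves": [[-0.0005, -0.0015, 0.003, 0.004, -0.003, 0, 0], [0, 0, 0.0015, 0, 0, 0, 0], [0, 0, 0, 0, 0, 0, 0], [0, 0, 0, 0, 0, 0, 0], [0, 0, 0, 0, 0, 0, 0]]}}

```text
time: 27.5
position: [663.0, 193.9, 36.1]
orientation: [3.141, -0.001, 1.468]
force: [-0.8, 0.4, -0.5]
opening: 0.46
```

```bash
python3 go.py 663.0 193.7 36.1 1.47
```

```text
pos [663.  193.9  36.1] ori [ 3.141e+00 -1.000e-03  1.468e+00] t 27.5 op 0.46 F [-0.8  0.4 -0.5]
tool mm [-0.2  0.   0. ] turn [ 0.    -0.001 -0.002]
```

>>> {"name": "jog_arm", "arguments": {"moves": [[0, 0, 0, 0, 0, 0, 0.46], [0, 0, 0, 0, 0, 0, 0.6], [0, 0, 0, 0, 0, 0, 0.9], [0, 0, 0, 0, 0, 0, 0.95], [0, 0, 0, 0, 0, 0, 0.95]]}}

```text
time: 28.0
position: [663.5, 194.1, 36.4]
orientation: [3.14, -0.002, 1.468]
force: [0.3, -0.4, 0.6]
opening: 0.948
```

>>> {"name": "jog_arm", "arguments": {"moves": [[0, 0, -0.01, 0, 0, 0, 1], [0, 0, -0.03, 0, 0, 0, 1], [0, 0, -0.05, 0, 0, 0, 1], [0, 0, -0.05, 0, 0, 0, 1], [0, -0.03, -0.04, 0, 0, 0, 1]]}}

```text
time: 28.5
position: [633.3, 195.7, 217.1]
orientation: [-3.135, 0.001, 1.467]
force: [1.1, 0.6, 1.3]
opening: 1.002
```

>>> {"name": "jog_arm", "arguments": {"moves": [[-0.05, -0.02, -0.04, 0, 0, 0, 1], [-0.05, -0.02, -0.04, 0, 0, 0, 1], [-0.05, -0.02, 0, 0, 0, 0, 1], [-0.05, -0.02, 0, 0, 0, 0, 1], [-0.03, -0.01, 0, 0, 0, 0, 1]]}}

```text
time: 29.0
position: [534.9, 6.9, 287.3]
orientation: [3.132, -0.002, 1.474]
force: [1.3, -0.4, -0.6]
opening: 0.999
```

>>> {"name": "jog_arm", "arguments": {"moves": [[-0.03, -0.01, 0, 0, 0, 0, 1], [-0.02, 0, 0, 0, 0, 0, 1], [0, 0, 0, 0, 0, 0, 1], [0, 0, 0, 0, 0, 0, 1], [0, 0, 0, 0, 0, 0, 1]]}}

```text
time: 29.5
position: [517.1, -46.8, 291.6]
orientation: [3.128, -0.002, 1.47]
force: [0.5, -0.1, 0.4]
opening: 0.999
```

```bash
python3 - <<'E'
from h import *
s=robot.sense(); print(s['position'],s['time'],s['opening'])
for n in("wrist","scene","top"):
    c=robot.camera_params(n); p,d=robot.camera(n); cv2.imwrite(f"pics/fin_{n}.png",p)
    W=cloud(c,d); z=W[...,2]
    ax=(W[...,:2]-[651.8,81.8]); cy,sy=np.cos(-.1),np.sin(-.1)
    X=ax[...,0]*cy+ax[...,1]*sy; Y=-ax[...,0]*sy+ax[...,1]*cy
    for yc,nm,h in((112.5,"square",74),(37.5,"stub",76),(-37.5,"pipe",84),(-112.5,"beam",80)):
        m=(z>h-4)&(z<h+6)&(abs(X)<38)&(abs(Y-yc)<37)
        if m.sum()>15:
            r=cv2.minAreaRect(np.c_[X[m],Y[m]].astype(np.float32)); print(n,nm,m.sum(),np.round(r[0],1),np.round(r[1],1),"top",np.percentile(z[m],90).round(1),"exp",h)
E
```

```text
[517.12630092 -46.75961062 291.55316025] 29.5 0.9988457939736268
wrist stub 54 [-1.5 25.9] [ 2.8 17. ] top 77.5 exp 76
wrist pipe 557 [ -1.  -37.3] [41.1 41. ] top 85.3 exp 84
wrist beam 836 [  -0.2 -112.6] [40.  44.9] top 81.4 exp 80
scene square 146 [ -0.2 111.7] [45.5 42.6] top 76.1 exp 74
scene stub 62 [ 1.1 37.9] [26.5 24.3] top 78.4 exp 76
scene pipe 104 [  0.2 -36.6] [43.2 39.9] top 86.2 exp 84
scene beam 136 [   1.3 -111.8] [43.3 46.4] top 82.9 exp 80
top square 150 [ -1.9 111.4] [41.1 40.9] top 76.2 exp 74
top stub 59 [-1.6 36.1] [25.  23.5] top 77.6 exp 76
top pipe 114 [ -1.3 -39.1] [40.3 41.2] top 85.6 exp 84
top beam 41 [  -0.6 -100.4] [45.  11.8] top 82.1 exp 80
```

View pics/fin_scene.png

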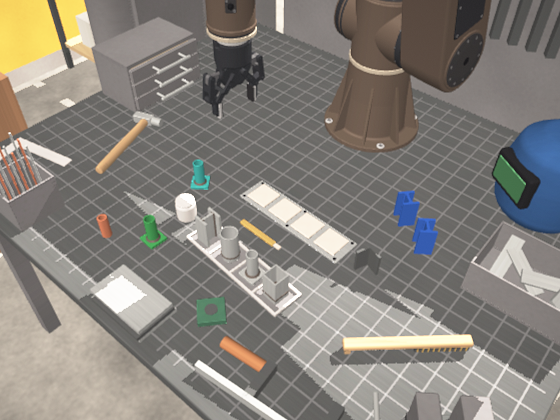

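View pics/fin_wrist.png

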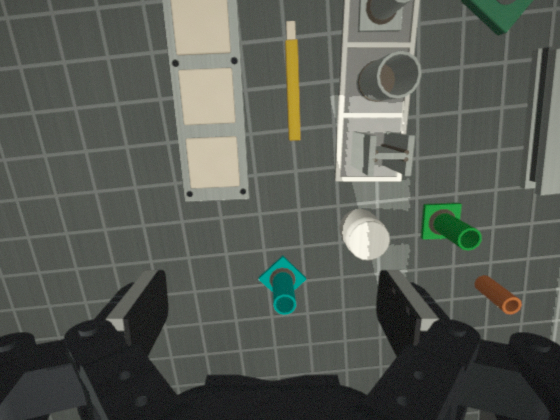

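The scene view shows beam (210,228), pipe (230,243), stub (252,262) and square (276,283) upright in the rack. The offcut (367,258) has not moved and the arm is clear.

```bash
python3 -c "
from rig import robot
print(robot.finish_job(), robot.sense()['time'])"
```

```text
the job is handed in; nothing more can be done
the job is handed in; nothing more can be done
```

I moved all four pieces to the checking rack in reverse order and handed the job in just after 29.5 s. From the robot's left they now stand square tube, stub, pipe, I-beam.

- **Position:** The last camera checks put every piece within about 2 mm of its pocket centre, against the 16 mm allowed. All four look upright in the scene picture, and the arm is clear of everything.
- **Height:** The tops read 1.3–2.9 mm above the expected heights in all views. The bare table also read 1.3–1.6 mm high at the start, so I take this as mostly camera offset. The TCP heights at release agree with the pieces resting on the pocket floors.
- **Angle offcut:** I left it alone. It sits in the same place in the start and end scene pictures.
- **Checks that disagreed:**
  - At the end, the top view of the beam and the wrist view of the stub were partly hidden. The top view put the beam 12 mm off-centre, and the wrist view put the stub a similar distance off. I relied on the other two views for each piece.
  - At the start, one cooling-rack corner measured off because the square tube hid it in the scene view.

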